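# Slide the disc case onto the carry tray and hold it up for checking

## Robot

A 7-joint arm with a two-finger parallel gripper is mounted at the origin on the work surface. World frame = base frame: x ahead of the robot, y to its left, z up, the work surface at z = 0. Lengths are in mm, angles in rad, forces in N, time in s.
With the tool pointing down it reaches from about 350 to 900 mm from the base axis. Payload 8.1 kg.
Tool frame: the origin (TCP) lies midway between the tips of the shut fingers; the grasp point (between the pads) lies 19 mm behind it; z points along the fingers, y is the line along which they close (so a half turn about z gives the same grasp; the last joint's range is limited). The gripper opens to 92 mm and grips with 3 to 60 N. Pads are 19 mm wide; open, the fingers measure 130 mm over their backs; the gripper's body (75 mm by 190 mm) begins 47 mm behind the grasp point.
Start: joints at [1.148, 0.434, 0.025, 1.573, -0.012, 1.134, -0.075], TCP at [196.462, -593.333, 226.742] pointing down, gripper open.
Joint ranges: [-2.62, 2.62], [-0.44, 2.09], [-1.27, 1.32], [0.08, 2.57], [-1.32, 4.46], [0.12, 2], [-2.74, 2.74]. Speed limits (rad/s): [2.22, 2.22, 3.01, 3.01, 3.14, 3.14, 3.14].

## Interface

Orientations are given as a unit quaternion [w, x, y, z].
In Python, from station import move_pose, move_linear, goto_joints, open_gripper, close, hold, inverse_kinematics, grab_frame, get_calibration, Unreachable, close_job, spot_in, landmark_of, get_time_s, get_joint_positions, get_qd, get_joint_torque, get_ee_pos, get_tcp_rot, get_force, get_ft_torque, get_grip_width, get_grasp_force gives the robot as it stands. Calls block until the motion is done:
- move_pose(position, orientation): joint-space move of the TCP to a pose.
- move_linear(position, velocity=150, rot=None): straight line of the TCP; rot=None keeps the orientation; velocity is the mean speed in mm/s.
- goto_joints(angles): joint-space move.
- open_gripper() and close(grasp_force=None): open the fingers fully, or close them until they stop; grasp_force is the grip in N (None keeps the last).
- hold(seconds).
- inverse_kinematics(position, orientation): joint angles nearest the present ones, or None.
- grab_frame(name): name is "side" or "top" or "wrist"; returns the picture (384x512x3 uint8, red, green, blue); there is no depth.
- get_calibration(name): a dict with "fx", "fy", "cx", "cy" (pixels), "cam_to_world" (4x4, takes a point from camera to world coordinates). Camera axes: x right, y up, looking along -z (the intrinsics and any distortion apply to the point x, -y, -z); pixel columns grow to the right and rows downward; lengths in mm; the calibration is good to about 2 mm. The wrist camera is an equidistant fisheye: a pixel r from the principal point sees the ray r / f radians off the axis. A picture is of the moment at which its call begins: read the wrist's pose just before it. get_calibration takes no time and is no camera call; for the wrist camera it gives the pose at the moment of the call.
A pose or a line that the arm cannot do raises Unreachable and nothing moves.
- close_job(): hands the job in; it is judged then, once.
Trained networks look in the newest picture that a camera, given by its name, has taken for a name from the list of things; names that differ only in an ending like _2 or _b are one class to them, and where a whole thing is asked for, a point or a joint stands for the part that bears it (a point fixed in the world has none). Each returns a list of dicts, best first, with "p" (0 to 1); they miss things now and then, are a little off and sometimes report something else, mostly with a low value. They report only what shows in the picture. A call takes as long as a camera call. They do not tell look-alikes from the thing itself.
- spot_in(camera, query): "at" ([x, y, z] in mm, in the coordinates of the camera as it stood for that picture, good to about 4 mm: the middle of the surface that is visible of it).
- landmark_of(camera, query): "at" ([x, y, z] in mm, in the coordinates of the camera as it stood for that picture, good to about 4 mm: a listed point, or the origin of a listed thing).
Readings, each from a call of its own:
- get_time_s(): time.
- get_joint_positions(): joint angles.
- get_qd(): joint speeds.
- get_joint_torque(): joint torques, N m.
- get_ee_pos(): TCP position.
- get_tcp_rot(): TCP orientation.
- get_force(): force on the tool from outside, world axes, zero at the start.
- get_ft_torque(): the same for the moment, N m.
- get_grip_width(): opening from 0.0 (shut) to 1.0 (fully open).
- get_grasp_force(): force on a finger pad.
Only numpy, scipy, OpenCV 4.12 (cv2) and the standard library are available. Lean on these libraries where they do the work, as an engineer would, in place of code of your own. Each camera call takes 0.05 s, during which the arm holds its last target. There are 200 camera calls.

## Task

Slide the thick disc case along the plywood deck, without picking it up, until it lies wholly on the empty carry tray, under its handle and roughly square to it. Then lift that tray by its handle about 12 cm straight up out of its bay and finish while holding it there, steady and level in the air with the case lying on it: do not put it down or let go. Leave the other tray and everything else on the desk where they are.

Things in the scene. Friction and masses are not known exactly. Their poses are not given: they have to be found in the camera images.
- station: Fixed low station, long along its y. Origin: centre of its underside, on the desk. Grey base 200 (x) by 590 (y), top 6 above the desk; in its middle a plywood deck 200 by 220, top 12 above the desk. At each end a bay (centre y = +198 or -198): a tray stands there on the base, 3 from the deck and 4 from the end lip, its floor top 2 below the deck. Lips at y = +-291, 14 high, 8 thick.
- empty_tray: Aluminium tray in either bay, nothing on it, 0.3 to 0.55 kg. Origin: centre of underside; x along the handle bar, y along the station. Floor 181 (x) by 170 (y), 4 thick. Open at both y ends; flanges 12 high along the x edges, 165 clear between. Over its middle (y = 0) an arch: an 8 by 16 post at each x edge and a bar along x, 12 square, with a rubber grip in the middle.
- empty_tray_handle (a point): Centre of the empty tray's black rubber handle grip (100 long in x, 20 wide in y, 20 high), 95 above the tray's underside and straight above its origin. Same axes as the tray.
- loaded_tray: Tray with arch handle, same shape and axes as the empty tray, in the other bay, with a thin disc case on it. Leave it alone.
- fat_case: Thick double disc case, a flat rigid box 125 (its x) by 142 (its y) by 24 high, 0.12 to 0.26 kg, black with a dark blue cover. It lies flat on the plywood deck, roughly square to the station. Origin: centre of its underside. Too wide to grip from above; it slides when pushed at its edge.
- thin_case: Thin disc case, 125 by 142 by 10, lying on the loaded tray. Leave it alone. Origin: centre of its underside.
- tape_roll: Roll of brown packing tape lying flat, diameter 100, height 48. A bystander. Origin: centre of its underside.
- case_stack: Untidy stack of four thin disc cases, about 135 x 150, height 40. A bystander. Origin: centre of its underside.
- mug: Pale mug, diameter 76, height 90, with a handle. A bystander. Origin: centre of its underside.
- box_cutter: Grey box cutter lying flat, 175 long with its blade, 20 wide, 14 high; its x axis runs along it. A bystander. Origin: centre of its underside.
- scanner: Black and grey hand barcode scanner lying on the desk, about 210 long, 66 wide, 51 high. A bystander. Origin: near the middle of its underside.
- disc_spindle: Spindle of blank discs, diameter 130, height 79. A bystander. Origin: centre of its underside.
Mind the look-alikes: they are no part of the job. What is shaped like the fat_case but orange or turquoise is not meant.

How it is judged (in metres and radians):
On the way:
1. the thick case lies wholly on the empty tray, which still stands in its bay (x of fat_case in the frame of empty_tray between -0.025 and 0.025 m and y of fat_case in the frame of empty_tray between -0.022 and 0.022 m and z of fat_case in the frame of empty_tray between 0 and 0.008 m and angle between the y axis of fat_case and the y axis of empty_tray, either way round below 0.25 rad and contact force between fat_case and empty_tray above 0.3 N and contact force between fat_case and station below 0.05 N and z of empty_tray in the frame of station below 0.02 m and linear speed of fat_case below 0.05 m/s), for 0.2 s.
At the end, for the whole second after the job is handed in: Case flat on the once empty tray (centre within 25 mm across, 22 mm along, square within 14 degrees), carried by it alone; fingers hold the tray at least 74 mm above its place in the bay, level within 7 degrees, still (under 3 cm/s), clear of the station and of all else (x of fat_case in the frame of empty_tray between -0.025 and 0.025 m and y of fat_case in the frame of empty_tray between -0.022 and 0.022 m and z of fat_case in the frame of empty_tray between 0 and 0.008 m and angle between the y axis of fat_case and the y axis of empty_tray, either way round below 0.25 rad and contact force between fat_case and empty_tray above 0.3 N and contact force between each of fat_case, empty_tray and station below 0.05 N and z of empty_tray in the frame of station above 0.08 m and angle between empty_tray's own z axis and vertical below 0.12 rad and linear speed of each of empty_tray, fat_case below 0.03 m/s and angular speed of empty_tray below 0.15 rad/s and contact force between the fingers and empty_tray above 1 N and contact force between the fingers and fat_case below 0.2 N and contact force between empty_tray and loaded_tray below 0.05 N and contact force between each of empty_tray, fat_case and tape_roll below 0.05 N and contact force between each of empty_tray, fat_case and case_stack below 0.05 N and contact force between each of empty_tray, fat_case and mug below 0.05 N and contact force between each of empty_tray, fat_case and box_cutter below 0.05 N and contact force between each of empty_tray, fat_case and scanner below 0.05 N and contact force between each of empty_tray, fat_case and disc_spindle below 0.05 N); the arm keeps its last pose, push and grip.
It fails at once if the thick case is picked up instead of slid: more than 25 mm above the deck while not on the empty tray (z of fat_case in the frame of station above 0.037 m and horizontal distance between fat_case and empty_tray above 0.04 m).
It fails at once if the thick case is tipped by more than 20 degrees (angle between fat_case's own z axis and vertical above 0.35 rad).
It fails at once if the empty tray is lifted more than 25 mm before the case is on it (z of empty_tray in the frame of station above 0.031 m and horizontal distance between fat_case and empty_tray above 0.05 m).
It fails at once if the loaded tray or its thin case is moved more than 30 mm (distance of any of loaded_tray, thin_case from where it was at the start of the episode above 0.03 m).
It fails at once if a bystander is moved more than 40 mm (distance of any of tape_roll, case_stack, mug, box_cutter, scanner, disc_spindle from where it was at the start of the episode above 0.04 m).
It also fails if it takes over 61 s, if anything falls off the work surface, if the arm or the gripper's body presses on something with over 40 N, if the wrist force passes 120 N, or if a joint passes its speed limit or range.

## Working session

There is one attempt and no reset: what is moved stays moved. The work goes in short steps, each a Python script; the robot and the scene stay as the last script left them, time stands still between calls to the robot, and variables do not carry over. Pictures are saved under pics/ and viewed, at most 10 in all, crops included, and the job is handed in when it is done.

```bash
mkdir -p pics
cat > h.py <<'E'
from station import *
import numpy as np, cv2
def save(cam,fn):
    im=grab_frame(cam); cv2.imwrite('pics/'+fn,cv2.cvtColor(im,cv2.COLOR_RGB2BGR)); return im
def w(cam,p):
    return (np.array(get_calibration(cam)['cam_to_world'])@np.r_[p,1])[:3]
def px(cam,P):
    c=get_calibration(cam);q=np.linalg.inv(np.array(c['cam_to_world']))@np.r_[P,1]
    return c['cx']+c['fx']*q[0]/-q[2], c['cy']-c['fy']*q[1]/-q[2]
E
python3 - <<'E'
from h import *
ims=[]
for c in['top','side']:
    im=save(c,c+'0.png');ims.append(im)
    for n in['station','empty_tray','empty_tray_handle','loaded_tray','fat_case','thin_case','tape_roll','case_stack','mug','box_cutter','scanner','disc_spindle']:
        for d in landmark_of(c,n)[:4]:
            P=w(c,d['at']);print(c,n,round(d['p'],2),P.round(),np.round(px(c,P)))
print(get_time_s(),get_tcp_rot())
E
```

```text
top station 0.73 [550.  34.  -1.] [252. 192.]
top empty_tray 0.93 [ 535. -165.    6.] [305. 196.]
top empty_tray 0.55 [568. 235.  13.] [199. 188.]
top empty_tray_handle 0.63 [ 537. -170.   99.] [310. 193.]
top empty_tray_handle 0.63 [552.  56.  13.] [247. 192.]
top fat_case 0.9 [276. 201.  -0.] [208. 267.]
top fat_case 0.6 [ 294. -232.   -3.] [325. 260.]
top fat_case 0.56 [552.  59.  12.] [246. 192.]
top thin_case 0.92 [567. 235.  14.] [198. 188.]
top thin_case 0.41 [751. 229.   1.] [200. 140.]
top thin_case 0.25 [554.  59.  10.] [246. 191.]
top tape_roll 0.65 [728.  59.   4.] [245. 145.]
top tape_roll 0.41 [567. 234.   6.] [199. 189.]
top case_stack 0.71 [ 721. -149.    3.] [300. 147.]
top mug 0.84 [750. 232.   2.] [199. 140.]
top box_cutter 0.5 [424.  67.   1.] [244. 226.]
top box_cutter 0.3 [565. 236.  12.] [198. 189.]
top scanner 0.7 [726.  61.   3.] [245. 146.]
top scanner 0.66 [ 518. -461.    2.] [384. 199.]
top disc_spindle 0.94 [520. 449.   1.] [142. 202.]
side empty_tray 0.42 [751. 233.  -2.] [155. 239.]
side empty_tray_handle 0.94 [ 532. -161.  102.] [289. 153.]
side loaded_tray 0.77 [567. 231.   5.] [210. 265.]
side fat_case 0.88 [551.  60.  13.] [247. 220.]
side fat_case 0.8 [277. 206.   2.] [313. 306.]
side fat_case 0.71 [ 288. -230.    1.] [369. 190.]
side thin_case 0.61 [ 716. -154.   -0.] [237. 158.]
side thin_case 0.59 [565. 240.  13.] [209. 266.]
side tape_roll 0.79 [722.  59.   1.] [199. 201.]
side mug 0.92 [751. 234.   2.] [155. 239.]
side box_cutter 0.59 [421.  70.  -4.] [286. 244.]
side scanner 0.94 [ 513. -459.    4.] [331. 123.]
side scanner 0.65 [ 719. -155.   -2.] [237. 158.]
side disc_spindle 0.8 [520. 457.   4.] [173. 346.]
1.3 [3.04633871e-06 9.87252975e-01 1.59158924e-01 3.48435683e-06]
```

View pics/top0.png

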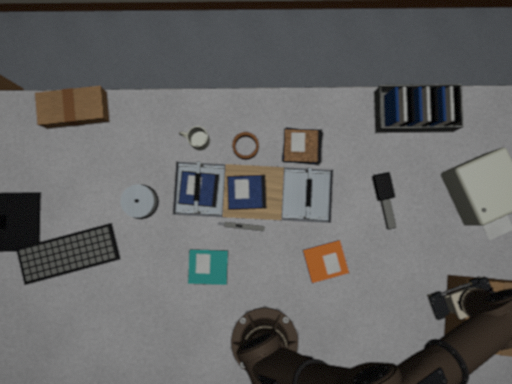

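View pics/side0.png

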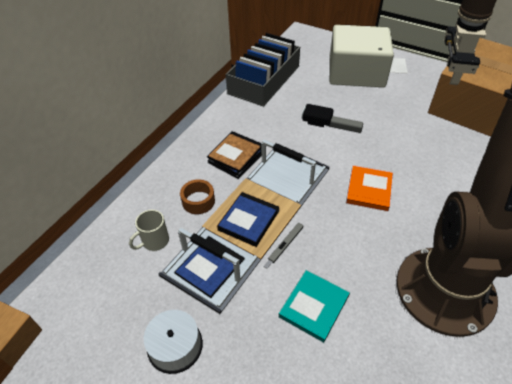

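The top view (512x384) shows the following:

| Object | Pixel | Notes |
|---|---|---|
| Dark blue case on the plywood | (246,192) | The one I want |
| Thin blue case on the loaded tray | (199,188) | Look-alike |
| Turquoise case | (208,267) | Look-alike |
| Orange case | (326,261) | Look-alike |
| Case stack | (301,146) | Bystander |
| Empty tray | (307,194) | At the -y end |

By the description I choose (246,192). Next I'll take a close wrist view and flatten it to a plan at case-top height.

```bash
cat >> h.py <<'E'
def q(yaw): return [0,np.cos(yaw/2),np.sin(yaw/2),0]
def plan(im,z,x0,x1,y0,y1,fn,s=1.5):
    # picture right = -y world, up = +x; s px per mm
    c=get_calibration('wrist');T=np.linalg.inv(np.array(c['cam_to_world']))
    W,H=int((y1-y0)*s),int((x1-x0)*s);u,v=np.meshgrid(np.arange(W),np.arange(H))
    P=np.stack([x1-v/s,y1-u/s,0*u+z,0*u+1.],-1)@T.T
    X,Y,Z=P[...,0],-P[...,1],-P[...,2];r=np.hypot(X,Y)+1e-9;th=np.arctan2(r,Z)
    o=cv2.remap(im,(c['cx']+c['fx']*th*X/r).astype('f4'),(c['cy']+c['fy']*th*Y/r).astype('f4'),1)
    cv2.imwrite('pics/'+fn,cv2.cvtColor(o,cv2.COLOR_RGB2BGR));return o
E
python3 - <<'E'
from h import *
open_gripper()
psi=-0.08
for yaw in (psi+np.pi/2,psi-np.pi/2):
    for p in ([560,125,25],[530,-110,25],[545,20,320]):
        j=inverse_kinematics(p,q(yaw));print(yaw,p,None if j is None else np.round(j,2))
for yaw in (psi,psi+np.pi): 
    j=inverse_kinematics([535,-165,200],q(yaw));print(yaw,None if j is None else np.round(j,2))
yaw=psi+np.pi/2
move_pose([500,20,340],q(yaw))
hold(.3)
im=save('wrist','w0.png')
for n in['station','empty_tray','empty_tray_handle','loaded_tray','fat_case','thin_case']:
    for d in landmark_of('wrist',n)[:3]: print(n,round(d['p'],2),w('wrist',d['at']).round())
plan(im,36,430,670,-280,220,'p0.png')
print(get_time_s(),get_force(),np.round(get_calibration('wrist')['cam_to_world'],2))
E
```

```text
1.4907963267948965 [560, 125, 25] [ 0.09  0.67 -0.58  1.86  0.51  0.77 -0.85]
1.4907963267948965 [530, -110, 25] [ 0.45  0.61 -0.48  1.95  0.43  0.69 -0.37]
1.4907963267948965 [545, 20, 320] [ 0.4   0.33 -0.72  1.58  0.22  1.32 -0.42]
-1.6507963267948966 [560, 125, 25] [ 0.37  0.88 -1.07  1.84  0.91  1.02  1.97]
-1.6507963267948966 [530, -110, 25] [-0.6   0.88  1.14  2.03 -1.02  0.96 -2.13]
-1.6507963267948966 [545, 20, 320] [ 0.61  0.43 -1.06  1.56  0.38  1.37  2.57]
-0.08 [ 0.33  0.36 -0.17  1.76  0.07  1.03 -1.51]
3.061592653589793 [ 0.7   0.45 -0.69  1.73  0.32  1.08  1.4 ]
empty_tray 0.89 [ 535. -164.    5.]
empty_tray_handle 0.77 [ 540. -164.  104.]
loaded_tray 0.84 [561. 233.   4.]
fat_case 0.83 [553.  59.  10.]
fat_case 0.76 [ 290. -227.    4.]
fat_case 0.75 [273. 206.   3.]
thin_case 0.58 [563. 234.   9.]
thin_case 0.5 [722.  67.  -0.]
4.625 [-0.04774823  0.38755607  0.27358239] [[ 1.0000e+00  8.0000e-02  2.0000e-02  5.0594e+02]
 [-8.0000e-02  9.6000e-01  2.6000e-01  8.9740e+01]
 [ 0.0000e+00 -2.6000e-01  9.6000e-01  4.9788e+02]
 [ 0.0000e+00  0.0000e+00  0.0000e+00  1.0000e+00]]
```

View pics/p0.png

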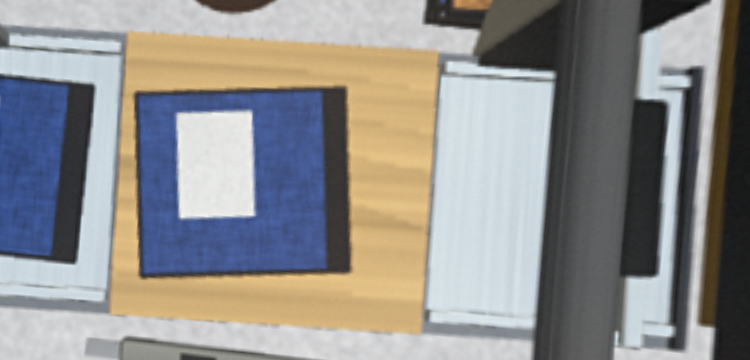

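The flattened view at z=36 confirms the target: a dark blue case on plywood, with corners at (136,93), (346,87), (351,271) and (142,277). That is about 140x123 mm, as described.

- **Case:** centre (549,57.5), yaw +0.03.
- **Station:** deck centre (550,34.5), yaw -0.068.
- **Empty tray:** (537,-163), which agrees with the networks.

I'll push with the open fingers used as a two-point fork, with the tips above the height of the thin case.

```bash
cat >> h.py <<'E'
PSI=-0.068
def st(x,y,z):
    c,s=np.cos(PSI),np.sin(PSI);return [550.2+c*x-s*y,34.5+s*x+c*y,z]
E
python3 - <<'E'
from h import *
y=PSI+np.pi/2
move_pose(st(-2,115,160),q(y))
move_linear(st(-2,115,23),120)
hold(.2);f0=np.array(get_force());print('down',f0.round(2),np.round(get_ee_pos(),1))
for ys in(80,20,-40,-85,-113):
    move_linear(st(-2*(ys>0),ys,23),55);print(ys,np.round(np.array(get_force())-f0,2))
hold(.3)
move_linear(st(0,-85,23),120)
move_linear(st(0,-60,200),200)
move_linear(st(-40,-60,340),200)
hold(.3);im=save('wrist','w1.png')
for n in['empty_tray','empty_tray_handle','loaded_tray','fat_case','thin_case']:
    for d in landmark_of('wrist',n)[:3]: print(n,round(d['p'],2),w('wrist',d['at']).round())
plan(im,34,420,660,-290,160,'p1.png')
print(get_time_s(),np.round(get_calibration('wrist')['cam_to_world'],2)[:3,3])
E
```

```text
down [-0.22  0.27 -0.41] [556.3 149.5  23.5]
80 [-0.13 -0.52 -0.61]
20 [ 0.2  -0.31  0.18]
-40 [0.91 0.05 0.8 ]
-85 [-0.22 -0.57  0.65]
-113 [ 0.07 -0.24 -0.43]
empty_tray_handle 0.69 [ 542. -164.  102.]
loaded_tray 0.16 [746. 234.   4.]
fat_case 0.9 [ 289. -226.    3.]
fat_case 0.72 [272. 207.   2.]
15.1167 [511.34  47.15 497.85]
```

View pics/p1.png

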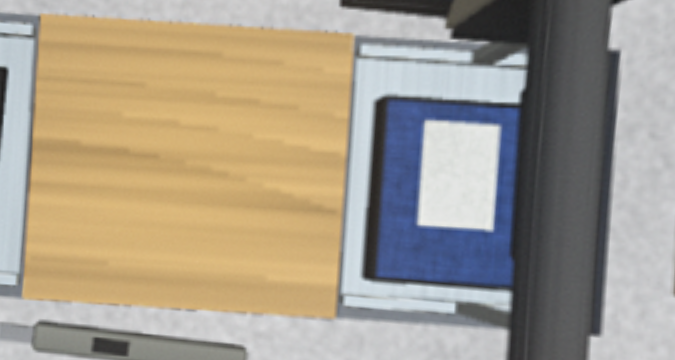

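The case lies on the tray. Its trailing top edge runs from (387,97) to (375,281) px, which puts it at station y≈-200 (tray at -198). Its x offset is about -5 to -7 mm and it is square to the tray. Next I grip the handle and lift.

Run:
```python
from h import *
move_pose(st(0,-198,200),q(PSI))
move_linear(st(0,-198,82),100)
hold(.2);f0=np.array(get_force());print(f0.round(2))
close(45);hold(.4);print('grip',get_grip_width(),get_grasp_force())
move_linear(st(0,-198,112),40);hold(.3)
print('30up',(np.array(get_force())-f0).round(2),np.round(get_ft_torque(),2),get_grasp_force())
move_linear(st(0,-198,202),60);hold(.8)
print('up',(np.array(get_force())-f0).round(2),np.round(get_ft_torque(),2),get_grasp_force(),get_grip_width(),np.round(get_ee_pos(),1))
a=save('side','s2.png');b=save('top','t2.png')
for n in('empty_tray','empty_tray_handle','fat_case'):
  for c in('side','top'):
    for d in landmark_of(c,n)[:3]: print(c,n,round(d['p'],2),w(c,d['at']).round())
o=np.hstack([cv2.resize(a[80:240,180:380],(400,320)),cv2.resize(b[120:280,230:430],(400,320))])
cv2.imwrite('pics/c2.png',o[...,::-1]);print(get_time_s())
```

```text
[-1.07  0.49  0.39]
grip 0.2128665967952364 44.99837815761566
30up [ 0.8  -0.98 -7.26] [-0.01 -0.04  0.03] 44.996564984321594
up [ 1.21 -0.92 -7.18] [ 0.04 -0.04 -0.03] 44.99656319618225 0.21118226639092255 [ 536.8 -163.   202. ]
side empty_tray_handle 0.8 [ 534. -159.  224.]
side empty_tray_handle 0.41 [554.  35.  -0.]
side fat_case 0.78 [276. 207.   4.]
side fat_case 0.59 [ 532. -160.  131.]
top fat_case 0.96 [276. 200.  -2.]
top fat_case 0.64 [ 530. -163.  131.]
top fat_case 0.49 [ 294. -234.   -2.]
23.4
```

View pics/c2.png

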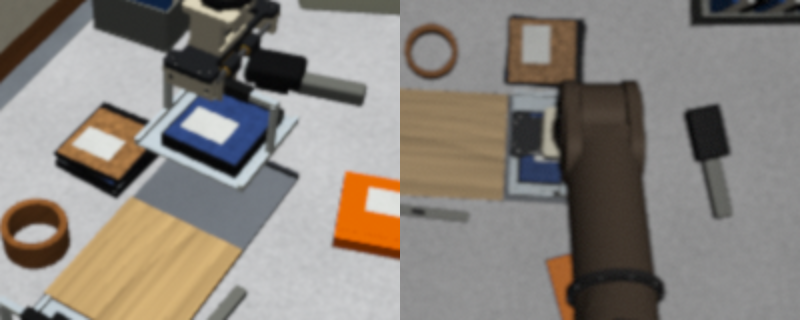

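In the crop, the tray hangs level above its empty bay at about (215,145) px. The blue case lies flat on it at about (215,130) px, and nothing touches it. The case measures (531,-161,131), within 6 mm of the tray centre, and the load is 7.2 N, which fits tray plus case.

```bash
python3 -c "
from station import *
print(close_job())"
```

```text
the job is handed in; nothing more can be done
None
```

The thick case was slid onto the empty tray, and the job was handed in with that tray held level 12 cm above its bay and the case on it; the judge's verdict was not shown.

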